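# Ready the dowel-gluing corner and prime the glue flask

### The job

Get the dowel-gluing corner ready: stand the loose short dowel in the free hole of the row of short dowels and the loose long one in the free hole of the row of long dowels, and let go of them. Then set the round glue flask upright in the sprung ring of its holder and press it gently down most of the ring's travel, and finish while still holding the flask down against the spring. Leave the other things on the bench where they are.

Things in the scene. Friction and masses are not known exactly. Their poses are not given: they have to be found in the camera images.
- short_dowel: the loose short dark wooden dowel, standing on end on the bench: 22 mm diameter, 70 mm long, about 25 g; origin: centre of its lower end, z up along it
- long_dowel: the loose long dark wooden dowel, standing on end on the bench: 22 mm diameter, 100 mm long, about 35 g; otherwise like the short one; origin: centre of its lower end, z up along it
- short_row: fixed pale wooden strip 50 mm (its x) by 170 mm (its y), 20 mm high, with a row of three holes 55 mm apart along its y; the middle hole and the one at its +y end already hold 70 mm dowels, the hole at its -y end is free. It and long_row lie one behind the other; which of them is nearer the robot varies. Origin: centre of its underside
- short_row_free (a point): centre of the free hole of short_row, at bench level (z = 0). The hole is 30 mm wide with a 2 mm chamfer and goes right through, so a dowel in it stands on the bench 20 mm below the strip's top
- long_row: fixed strip just like short_row (same size, holes and free end), but its two dowels are 100 mm long. Origin: centre of its underside
- long_row_free (a point): centre of the free hole of long_row, at bench level (z = 0); 30 mm wide with a 2 mm chamfer, right through, like the other
- flask: round amber glass glue flask standing upright on the bench, 0.15 to 0.3 kg, 100 mm high: a ball 64 mm across (its centre 28 mm above the underside) on a flat foot 32 mm across, and above it a straight neck 26 mm across from 57 mm up to 100 mm, with a black stopper at the top; origin: centre of its underside, z up the neck
- cradle: fixed flask holder: a grey round foot 120 mm across, 12 mm high, with three thin steel guide posts 74 mm high standing 47 mm from the centre, each with a coil spring, carrying the horizontal aluminium ring; origin: centre of its underside
- cradle_ring (a joint): how far the sprung ring is pushed down, in m: 0 at rest at the top, 0.020 against its lower stop. It takes 5 N to start it moving and 4 N more for each further 10 mm (about 11 N at 15 mm); the ring's and flask's own weight (2 to 3.5 N) counts towards this, but does not move it alone. It springs back up when let go
- ring_seat (a point): centre of the ring's upper face (60 mm above the bench at rest; moves down with the ring), z up. The ring's hole is 48 mm across, its outside 74 mm, it is 10 mm thick; a flask seated in it rests on its ball, with its underside about 7 mm below this point
- washer: bystander: flat steel washer, 34 mm across, 5 mm thick, lying between the dowels; origin: centre of its underside
- tape_roll: bystander: roll of paper tape lying flat, 84 mm across, 24 mm high; origin: centre of its underside
- screwdriver: bystander: screwdriver lying on the bench; origin near its middle
- offcut: bystander: flat wood offcut 110 x 45 x 22 mm; origin: centre of its underside
- screw_jar: bystander: clear jar with a steel lid, 60 mm across, 75 mm high; origin: centre of its underside
- brush: bystander: brush lying on the bench; origin near its middle
- sanding_block: bystander: cork sanding block 100 x 60 x 28 mm; origin: centre of its underside

How it is judged:
On the way, in this order (a step that is already met when the one before it is completed fails the run):
1. both dowels stand in the free holes of their own rows, let go (horizontal distance between short_dowel and short_row_free below 0.006 m and height (world z) of each of short_dowel, long_dowel below 0.006 m and angle between each of short_dowel, long_dowel's own z axis and vertical below 0.15 rad and contact force between the fingers and short_dowel below 0.2 N and linear speed of each of short_dowel, long_dowel below 0.03 m/s and horizontal distance between long_dowel and long_row_free below 0.006 m and contact force between the fingers and long_dowel below 0.2 N), for 0.2 s.
2. the flask sits upright in the ring and is held pressed down (value of joint cradle_ring above 0.012 m and horizontal distance between flask and ring_seat below 0.007 m and z of flask in the frame of ring_seat below -0.002 m and angle between flask's own z axis and vertical below 0.17 rad and contact force between flask and cradle above 5 N and contact force between the fingers and flask above 2 N and contact force between each of the arm, the fingers and cradle below 0.5 N), for 0.3 s.
At the end, for the whole second after the job is handed in: Each loose dowel stands free in its row's hole (within 6 mm of centre and bench, tilt under 0.15 rad, still). The fingers hold the flask down in the ring: within 7 mm of its centre, tilt under 0.17 rad, ring over 12 mm down, over 5 N on the holder, which the robot does not touch (all of step 1 and all of step 2); the arm keeps its last pose, push and grip.
It fails at once if the flask is rammed into its holder with more than 45 N (contact force between flask and cradle above 45 N).
It fails at once if the flask is tipped over (angle between flask's own z axis and vertical above 0.8 rad).
It fails at once if another thing on the bench is moved by more than 30 mm (distance of any of washer, tape_roll, screwdriver, offcut, screw_jar, brush, sanding_block from where it was at the start of the episode above 0.03 m).
It also fails if it takes over 72 s, if anything falls off the work surface, if the arm or the gripper's body presses on something with over 40 N, if the wrist force passes 120 N, or if a joint passes its speed limit or range.

### The arm

A 6-joint arm with a two-finger parallel gripper is mounted at the origin on the work surface. World frame = base frame: x ahead of the robot, y to its left, z up, the work surface at z = 0. Lengths are in m, angles in rad, forces in N, time in s.
With the tool pointing down it reaches from about 0.25 to 0.725 m from the base axis. Payload 4 kg.
Tool frame: the origin (TCP) lies where the fingers leave the gripper's body, on its centre line; the fingertips stand 73 mm ahead of it and the grasp point (between the pads) lies 54 mm ahead of it (bot.tips_ahead is the z of the fingertips in the tool frame, in m); z points along the fingers, y is the direction in which the jaws open and shut (so a half turn about z gives the same grasp; the last joint's range is limited). The gripper opens to 85 mm and grips with 20 to 120 N. Pads are 22 mm wide; open, the fingers measure 114 mm over their backs; the gripper's body (76 mm by 85 mm) begins 54 mm behind the grasp point. The pads swing forward as they close: fully open they stand 13 mm farther back than shut.
Start: joints at [1.251, 0.241, 0.005, 1.335, 0, 1.571], TCP at [0.157, 0.475, 0.304] pointing down, gripper open.
Joint ranges: [-2.72, 2.72], [-1.05, 1.87], [-1.09, 1.28], [-1.99, 2.15], [-1.42, 1.44], [-3.14, 3.14]. Speed limits (rad/s): [2.79, 2.79, 3.14, 3.14, 3.14, 3.14].

### API

Orientations are given as a unit quaternion [x, y, z, w].
In Python, from workcell import readout, camera, get_calibration, order, bot gives the robot as it stands.
- The arm moves only by the tool send_rows, never from a script. Its argument "moves" is a list of rows, each a list of 3 entries, a list of its own where there are three numbers: the shift along the tool's x, y, z in mm, then the turn, a rotation vector about the tool's x, y, z in rad, then the finger opening in mm, from 0 to 85.4. In form: [[[dx, dy, dz], [ax, ay, az], grip], ...]. A call has 1 to 12 rows; each row is the pose to reach, as a shift and turn from the pose measured when the call began, along the tool's axes at that moment; what a row does not reach only later rows make up. A row lasts 1/12 s, in which the tool goes at most 41.7 mm and 7.16 degrees, less where a joint would pass 70% of its speed; a pose out of reach is approached as far as the arm can. A call with a gripper value outside its range is refused whole. The fingers move at their own pace and stop on an object; the grip force is fixed at half the most. Time passes only in rows, so rows that repeat a pose let the fingers close. It gives the time, the measured TCP pose, the force and the opening at its end, in the units of the state.
- readout.get_obs(): the state, without advancing time (a new reading comes with each control period).
- camera(name): name is "side" or "top"; returns the picture (420x560x3 uint8, red, green, blue); there is no depth.
- get_calibration(name): a dict with "fx", "fy", "cx", "cy" (pixels), "R" (3x3) and "t" (3): a world point X has camera coordinates R X + t. Camera axes: x right, y down, z forward; pixel columns grow to the right and rows downward; lengths in m; the calibration is good to about 2 mm. A picture is of the moment at which its call begins. get_calibration takes no time and is no camera call.
- order.job_done(): hands the job in, once; it reports no verdict.
The state is a dict: "clock": time; "joint_pos": joint angles; "joint_vel": joint speeds; "tau": joint torques, N m; "eef_pos": TCP position; "tool_rot": TCP orientation; "ft_force": force on the tool from outside, world axes, zero at the start; "ft_torque": the same for the moment, N m; "grip_width": finger opening in m.
Only numpy, scipy, OpenCV 4.12 (cv2) and the standard library are available. Lean on these libraries where they do the work, as an engineer would, in place of code of your own. Each camera call takes 0.05 s, during which the arm holds its last target. There are 200 camera calls.

## Working session

There is one attempt and no reset: what is moved stays moved. The work goes in short steps, Python scripts to look and compute and a tool call to move; the robot and the scene stay as the last step left them, time stands still between calls to the robot, and variables do not carry over. Pictures are saved under pics/ and viewed, about 8 in all and at most 12, crops included, and the job is handed in when it is done.

Besides the shell and the picture viewer there is one more tool, called after "Emit:" as name(argument=value, ...), one argument or row to a line, values as JSON. send_rows: Moves the arm, as the interface text tells. Its arguments: {"type":"object","properties":{"moves":{"type":"array","items":{"type":"array"}}},"required":["moves"]}

```bash
ls; mkdir -p pics; python3 - <<'E'
from workcell import readout,camera,get_calibration,bot
import cv2
for n in("side","top"):
    cv2.imwrite(f"pics/{n}0.png",cv2.cvtColor(camera(n),cv2.COLOR_RGB2BGR)); c=get_calibration(n); print(n,c)
o=readout.get_obs(); print(o['eef_pos'],o['tool_rot'],o['grip_width'],o['clock'],bot.tips_ahead)
E
```

```text
pics
side {'fx': 534.0564325087307, 'fy': 534.0564325087307, 'cx': 280.887214271718, 'cy': 207.02707632940186, 'R': array([[ 0.98363661, -0.1784572 , -0.02473949],
       [-0.11843317, -0.53700366, -0.83522491],
       [ 0.1357667 ,  0.82448778, -0.54935171]]), 't': array([-0.52845939,  0.10769428,  1.06778223])}
top {'fx': 512.1448586523094, 'fy': 512.1448586523094, 'cx': 280.1412387263005, 'cy': 219.39553842892508, 'R': array([[-0.01731449, -0.99984876,  0.00163128],
       [-0.97711693,  0.01657487, -0.21205605],
       [ 0.21199695, -0.00526559, -0.97725614]]), 't': array([-0.01442842,  0.5648375 ,  0.94682454])}
[0.15703481 0.4742363  0.30307847] [ 1.59210774e-01  9.87244124e-01 -9.70106534e-04 -1.65968682e-04] 0.08560607689208176 0.1 0.0726
```

View pics/side0.png

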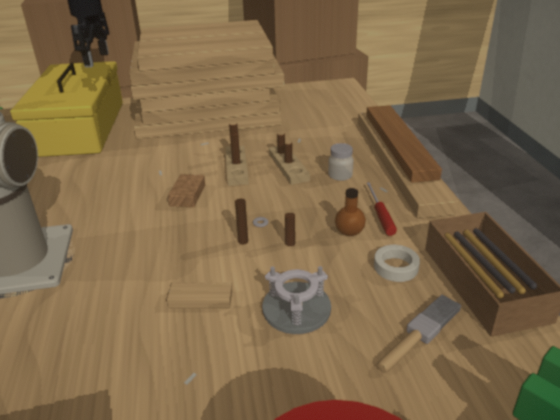

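View pics/top0.png

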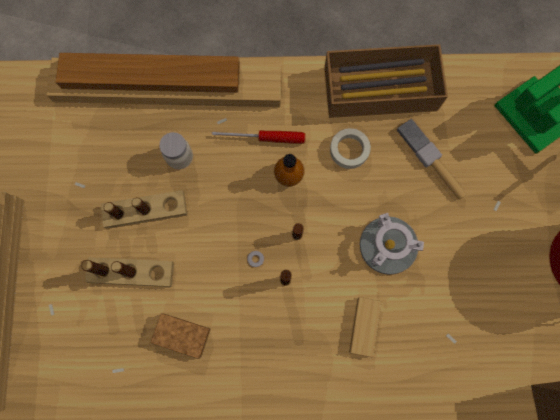

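```bash
cat > h.py <<'E'
import cv2,numpy as np
from workcell import readout,camera,get_calibration
def crop(img,x0,y0,w,h,s,out,step=10):
    c=cv2.resize(img[y0:y0+h,x0:x0+w],None,fx=s,fy=s,interpolation=cv2.INTER_CUBIC)
    for x in range(x0,x0+w,step):
        cv2.line(c,((x-x0)*s,0),((x-x0)*s,6),(0,255,255),1)
        if x%20==0: cv2.putText(c,str(x),((x-x0)*s,16),0,.35,(0,0,255))
    for y in range(y0,y0+h,step):
        cv2.line(c,(0,(y-y0)*s),(6,(y-y0)*s),(0,255,255),1)
        if y%20==0: cv2.putText(c,str(y),(8,(y-y0)*s+4),0,.35,(0,0,255))
    cv2.imwrite(out,c)
def shot(n): return cv2.cvtColor(camera(n),cv2.COLOR_RGB2BGR)
def ray(n,u,v,z):
    c=get_calibration(n); R,t=c['R'],c['t']
    C=-R.T@t; d=R.T@np.array([(u-c['cx'])/c['fx'],(v-c['cy'])/c['fy'],1])
    return C+d*(z-C[2])/d[2]
def proj(n,X):
    c=get_calibration(n); p=c['R']@np.array(X)+c['t']
    return np.array([c['fx']*p[0]/p[2]+c['cx'],c['fy']*p[1]/p[2]+c['cy']])
E
python3 - <<'E'
from h import *
t=cv2.imread('pics/top0.png'); s=cv2.imread('pics/side0.png')
crop(t,75,180,125,115,5,'pics/a.png'); crop(t,240,145,200,145,4,'pics/b.png'); crop(s,220,110,160,220,3,'pics/c.png')
E
```

```text
(no output)
```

View pics/a.png

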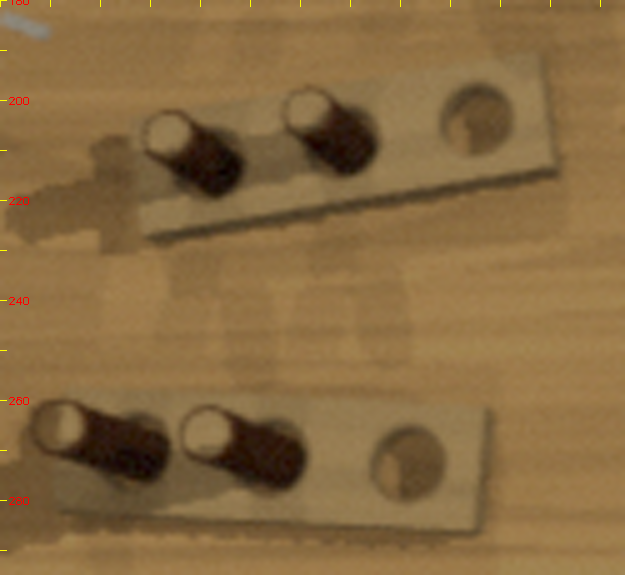

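View pics/b.png

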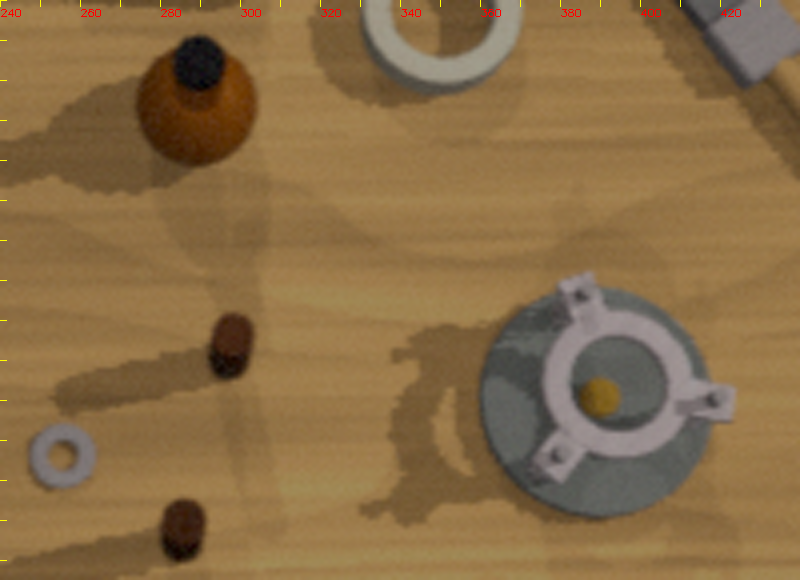

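View pics/c.png

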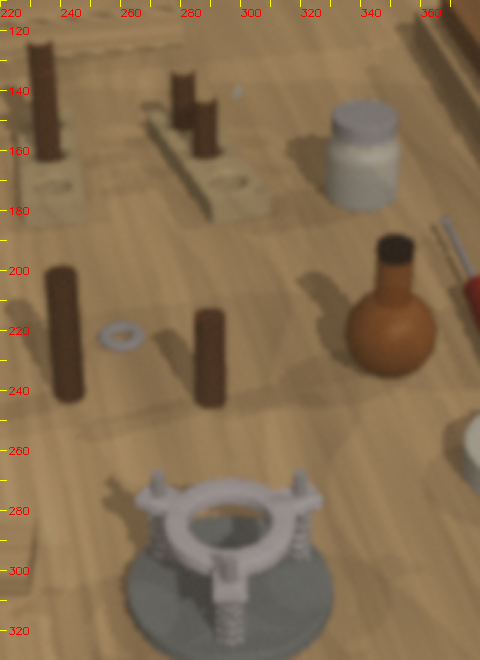

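```bash
python3 - <<'E'
from h import *
np.set_printoptions(precision=4,suppress=True)
P=[("shole","top",170.4,203.8,.019),("lhole","top",156.6,272.8,.019),("s top","top",298.5,227.8,.07),("s bot","top",297.4,235.5,0),
("l top","top",286.5,273.7,.1),("l bot","top",285.3,281.3,0),("stopper","top",290.2,159.5,.1),("ball","top",289.2,171,.028),("ring","top",395,240.2,.06),("foot","top",389.5,245.2,.012),
("shole","side",296.5,170.5,.019),("lhole","side",238,172,.019),("s top","side",290,214.5,.07),("s bot","side",290,243,0),("l top","side",240.2,200.2,.1),("l bot","side",242.7,241.5,0),("stopper","side",351.5,190.5,.1),("ball","side",350.5,221,.028),("ring","side",297,284,.06),("foot","side",296.5,307,.012)]
for n,c,u,v,z in P: print(n,c,ray(c,u,v,z))
for u,v in[(104,228),(186.3,214.2)]: print("s edge",ray("top",u,v,.02))
for u,v in[(87,282.5),(170.3,286.7)]: print("l edge",ray("top",u,v,.02))
for n,u,v,z in [("ls1",87,265,.1),("lm1",116.5,267,.1),("ss",108.5,206.5,.07),("sm",136.5,202,.07)]: print(n,ray("top",u,v,z))
for u,v in [(171,137.5),(177,155),(253.5,0)]: pass
print("jar",ray("top",174,143,.075))
E
```

```text
shole top [0.6103 0.2015 0.019 ]
lhole top [0.4682 0.2251 0.019 ]
s top top [ 0.5452 -0.0594  0.07  ]
s bot top [ 0.5429 -0.0596  0.    ]
l top top [ 0.4532 -0.0339  0.1   ]
l bot top [ 0.4486 -0.0327  0.    ]
stopper top [ 0.6744 -0.0454  0.1   ]
ball top [ 0.674  -0.0449  0.028 ]
ring top [ 0.5193 -0.2475  0.06  ]
foot top [ 0.5173 -0.2468  0.012 ]
shole side [0.6133 0.2023 0.019 ]
lhole side [0.472  0.2267 0.019 ]
s top side [ 0.5471 -0.0565  0.07  ]
s bot side [ 0.5459 -0.0572  0.    ]
l top side [ 0.453  -0.0299  0.1   ]
l bot side [ 0.4513 -0.0316  0.    ]
stopper side [ 0.6759 -0.0424  0.1   ]
ball side [ 0.6762 -0.046   0.028 ]
ring side [ 0.5211 -0.2493  0.06  ]
foot side [ 0.5189 -0.254   0.012 ]
s edge [0.5615 0.3352 0.02  ]
s edge [0.5875 0.168  0.02  ]
l edge [0.4511 0.3629 0.02  ]
l edge [0.4399 0.1967 0.02  ]
ls1 [0.4756 0.3351 0.1   ]
lm1 [0.471  0.2804 0.1   ]
ss [0.594  0.3115 0.07  ]
sm [0.6022 0.2571 0.07  ]
jar [0.7215 0.1858 0.075 ]
```

```bash
cat >> h.py <<'E'
from scipy.spatial.transform import Rotation as Ro
def to(x,y,z,a=0):
    o=readout.get_obs(); R=Ro.from_quat(o['tool_rot'])
    yy=np.array([np.cos(a),np.sin(a),0]); zz=np.array([0,0,-1.]); T=Ro.from_matrix(np.c_[np.cross(yy,zz),yy,zz])
    print((R.inv().apply(np.array([x,y,z])-o['eef_pos'])*1000).round(1),(R.inv()*T).as_rotvec().round(3), 'tool axes in world\n',R.as_matrix().round(3), o['eef_pos'].round(4),o['clock'],o['ft_force'].round(2),round(o['grip_width'],4))
E
python3 -c "
from h import *
to(.4515,-.032,.22)"
```

```text
[-438.7 -387.8   83.8] [-2.000e-03  1.000e-03  1.251e+00] tool axes in world
 [[-0.949  0.314 -0.001]
 [ 0.314  0.949 -0.002]
 [ 0.    -0.002 -1.   ]] [0.157  0.4742 0.3031] 0.1 [-0.09  0.63 -0.09] 0.0856
```

Emit:
send_rows(
  moves=[
    [[-438.7, -387.8, 84], [0, 0, 1.251], 85],
    [[-438.7, -387.8, 84], [0, 0, 1.251], 85],
    [[-438.7, -387.8, 84], [0, 0, 1.251], 85],
    [[-438.7, -387.8, 84], [0, 0, 1.251], 85],
    [[-438.7, -387.8, 84], [0, 0, 1.251], 85],
    [[-438.7, -387.8, 84], [0, 0, 1.251], 85],
    [[-438.7, -387.8, 84], [0, 0, 1.251], 85],
    [[-438.7, -387.8, 84], [0, 0, 1.251], 85],
    [[-438.7, -387.8, 84], [0, 0, 1.251], 85],
    [[-438.7, -387.8, 84], [0, 0, 1.251], 85],
    [[-438.7, -387.8, 84], [0, 0, 1.251], 85],
    [[-438.7, -387.8, 84], [0, 0, 1.251], 85],
  ],
)

```text
clock: 1.1
eef_pos: [0.4061, 0.0446, 0.2325]
tool_rot: [0.707, 0.707, -0.001, 0.0]
ft_force: [1.1, 2.3, -0.4]
grip_width: 0.0852
```

```bash
python3 -c "
from h import *
to(.4515,-.032,.22)"
```

```text
[-76.6  45.4  12.6] [-0.001  0.002 -0.001] tool axes in world
 [[ 0.001  1.    -0.001]
 [ 1.    -0.001 -0.002]
 [-0.002 -0.001 -1.   ]] [0.4061 0.0446 0.2325] 1.1 [ 1.07  2.33 -0.35] 0.0852
```

Emit:
send_rows(
  moves=[
    [[-76.5, 45.5, 12], [0, 0, 0], 85],
    [[-76.5, 45.5, 12], [0, 0, 0], 85],
    [[-76.5, 45.5, 12], [0, 0, 0], 85],
    [[-76.5, 45.5, 12], [0, 0, 0], 85],
    [[-76.5, 45.5, 12], [0, 0, 0], 85],
  ],
)

```text
clock: 1.52
eef_pos: [0.4509, -0.032, 0.22]
tool_rot: [0.708, 0.706, -0.001, -0.001]
ft_force: [-0.1, 0.9, 0.2]
grip_width: 0.085
```

```bash
python3 -c "
from h import *
to(.4515,-.032,.124)
t=shot('top');s=shot('side')
cv2.imwrite('pics/d.png',np.hstack([cv2.resize(t[180:330,220:360],None,fx=3,fy=3),cv2.resize(s[130:280,190:310],None,fx=3,fy=3)]))"
```

```text
[ 0.1  0.9 96. ] [-0.003  0.001 -0.002] tool axes in world
 [[ 0.002  1.    -0.003]
 [ 1.    -0.002 -0.001]
 [-0.001 -0.003 -1.   ]] [ 0.4509 -0.032   0.22  ] 1.5167 [-0.12  0.92  0.24] 0.085
```

View pics/d.png

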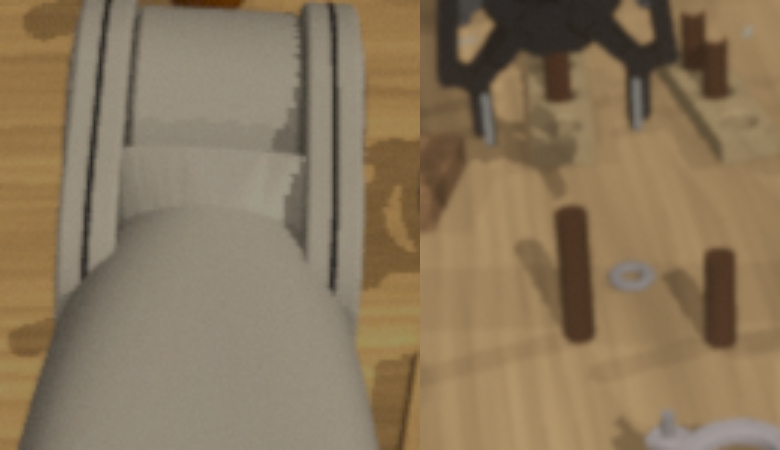

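The side view shows the open fingers (crop 485 and 637) straddling the long dowel (crop 571), which leaves good clearance, so I'm descending.

Emit:
send_rows(
  moves=[
    [[0, 1, 35], [0, 0, 0], 85],
    [[0, 1, 65], [0, 0, 0], 85],
    [[0, 1, 90], [0, 0, 0], 85],
    [[0, 1, 96], [0, 0, 0], 85],
    [[0, 1, 96], [0, 0, 0], 85],
    [[0, 1, 96], [0, 0, 0], 18],
    [[0, 1, 96], [0, 0, 0], 18],
    [[0, 1, 96], [0, 0, 0], 18],
    [[0, 1, 96], [0, 0, 0], 18],
    [[0, 1, 96], [0, 0, 0], 18],
    [[0, 1, 96], [0, 0, 0], 18],
    [[0, 1, 96], [0, 0, 0], 18],
  ],
)

```text
clock: 2.62
eef_pos: [0.4522, -0.031, 0.1254]
tool_rot: [0.707, 0.707, -0.0, 0.0]
ft_force: [-0.5, -0.4, 7.1]
grip_width: 0.0208
```

```bash
python3 -c "
from h import *
to(.470,.226,.164,-.05)
s=shot('side')
cv2.imwrite('pics/e.png',cv2.resize(s[150:270,180:320],None,fx=4,fy=4))"
```

```text
[257.   18.  -38.9] [0.    0.001 0.051] tool axes in world
 [[-0.001  1.    -0.   ]
 [ 1.     0.001 -0.001]
 [-0.001 -0.    -1.   ]] [ 0.4522 -0.031   0.1254] 2.6167 [-0.49 -0.39  7.09] 0.0208
```

Emit:
send_rows(
  moves=[
    [[0, 0, -20], [0, 0, 0], 18],
    [[0, 0, -42], [0, 0, 0], 18],
    [[40, 3, -42], [0, 0, 0.01], 18],
    [[80, 6, -42], [0, 0, 0.02], 18],
    [[120, 9, -42], [0, 0, 0.03], 18],
    [[160, 12, -42], [0, 0, 0.04], 18],
    [[200, 15, -42], [0, 0, 0.05], 18],
    [[235, 18, -42], [0, 0, 0.05], 18],
    [[257, 18, -42], [0, 0, 0.05], 18],
    [[257, 18, -42], [0, 0, 0.05], 18],
    [[257, 18, -42], [0, 0, 0.05], 18],
  ],
)

```text
clock: 3.58
eef_pos: [0.4696, 0.227, 0.1667]
tool_rot: [0.723, 0.69, -0.001, 0.0]
ft_force: [-0.7, -0.3, -0.6]
grip_width: 0.0206
```

```bash
python3 -c "
from h import *
to(.470,.226,.164,-.05)
t=shot('top');s=shot('side')
crop(s,190,90,120,100,5,'pics/f.png')
c=t[200:320,100:220]; cv2.imwrite('pics/g.png',cv2.resize(c,None,fx=4,fy=4))"
```

```text
[-1.   0.4  2.7] [-0.001  0.002  0.003] tool axes in world
 [[ 0.047  0.999 -0.001]
 [ 0.999 -0.047 -0.002]
 [-0.002 -0.001 -1.   ]] [0.4696 0.227  0.1667] 3.5833 [-0.74 -0.26 -0.57] 0.0206
```

View pics/f.png

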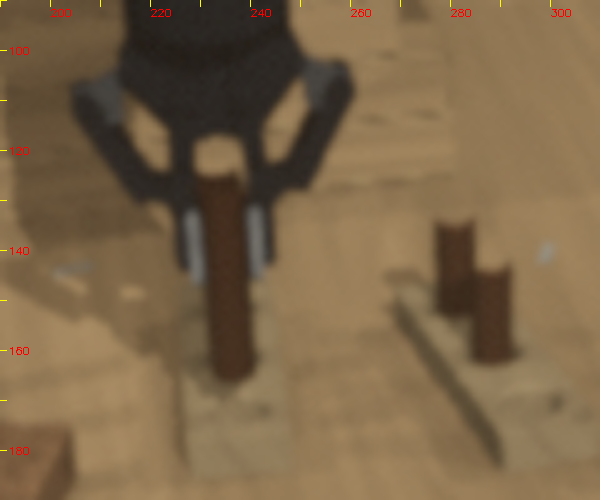

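```bash
python3 -c "
from h import *
print(ray('side',236.8,164.2,.0413), ray('side',238,172,.019), proj('side',[.472,.2267,.0413]))
a=ray('side',242.7,241.5,0);print(a)"
```

```text
[0.47057724 0.22595502 0.0413    ] [0.47204174 0.22668135 0.019     ] [237.34934082 163.99240247]
[ 0.45133864 -0.03157966  0.        ]
```

Emit:
send_rows(
  moves=[
    [[0, 1, 15], [0, 0, 0], 18],
    [[0, 1, 28], [0, 0, 0], 18],
    [[0, 1, 36], [0, 0, 0], 18],
    [[0, 1, 40], [0, 0, 0], 18],
    [[0, 1, 41], [0, 0, 0], 18],
    [[0, 1, 41], [0, 0, 0], 18],
  ],
)

```text
clock: 4.18
eef_pos: [0.4701, 0.2249, 0.1257]
tool_rot: [0.725, 0.689, -0.001, -0.002]
ft_force: [-1.3, 4.5, -2.2]
grip_width: 0.0206
```

```bash
python3 -c "
from h import *
to(.470,.226,.1254,-.05)"
```

```text
[ 1.1 -0.1  0.3] [-0.003 -0.001 -0.001] tool axes in world
 [[ 0.051  0.999 -0.003]
 [ 0.999 -0.051  0.002]
 [ 0.001 -0.003 -1.   ]] [0.4701 0.2249 0.1257] 4.1833 [-1.26  4.49 -2.22] 0.0206
```

Emit:
send_rows(
  moves=[
    [[1, 0, 0], [0, 0, 0], 18],
    [[1, 0, 0], [0, 0, 0], 18],
    [[1, 0, 0], [0, 0, 0], 18],
  ],
)

```text
clock: 4.43
eef_pos: [0.47, 0.2252, 0.1257]
tool_rot: [0.725, 0.688, -0.001, -0.002]
ft_force: [-1.5, 3.0, -1.5]
grip_width: 0.0208
```

Emit:
send_rows(
  moves=[
    [[1, 0, 0], [0, 0, 0], 60],
    [[1, 0, 0], [0, 0, 0], 60],
    [[1, 0, 0], [0, 0, 0], 60],
    [[1, 0, 0], [0, 0, 0], 60],
    [[1, 0, -15], [0, 0, 0], 70],
    [[1, 0, -40], [0, 0, 0], 80],
    [[1, 0, -70], [0, 0, 0], 85],
    [[1, 0, -95], [0, 0, 0], 85],
    [[1, 0, -95], [0, 0, 0], 85],
  ],
)

```text
clock: 5.18
eef_pos: [0.4731, 0.2271, 0.2264]
tool_rot: [0.725, 0.688, 0.004, 0.0]
ft_force: [1.2, 0.8, 0.3]
grip_width: 0.0846
```

```bash
python3 -c "
from h import *
to(.5455,-.058,.2,0)"
```

```text
[-281.1   87.1   25.2] [ 0.006 -0.006 -0.052] tool axes in world
 [[ 0.052  0.999  0.006]
 [ 0.999 -0.052  0.006]
 [ 0.006  0.006 -1.   ]] [0.4731 0.2271 0.2264] 5.1833 [1.18 0.77 0.34] 0.0846
```

Emit:
send_rows(
  moves=[
    [[-39, 12, 5], [0, 0, -0.05], 85],
    [[-78, 24, 10], [0, 0, -0.05], 85],
    [[-117, 36, 15], [0, 0, -0.05], 85],
    [[-156, 48, 20], [0, 0, -0.05], 85],
    [[-195, 60, 25], [0, 0, -0.05], 85],
    [[-234, 72, 25], [0, 0, -0.05], 85],
    [[-265, 82, 25], [0, 0, -0.05], 85],
    [[-281, 87, 25], [0, 0, -0.05], 85],
    [[-281, 87, 25], [0, 0, -0.05], 85],
    [[-281, 87, 25], [0, 0, -0.05], 85],
  ],
)

```text
clock: 6.02
eef_pos: [0.5451, -0.0589, 0.1995]
tool_rot: [0.709, 0.705, 0.004, -0.0]
ft_force: [0.2, 1.0, 0.2]
grip_width: 0.0851
```

```bash
python3 -c "
from h import *
to(.5455,-.058,.104,0)"
```

```text
[ 0.4 -0.1 95.6] [ 0.005 -0.006 -0.005] tool axes in world
 [[ 0.005  1.     0.005]
 [ 1.    -0.005  0.006]
 [ 0.006  0.005 -1.   ]] [ 0.5451 -0.0589  0.1995] 6.0167 [0.16 1.02 0.2 ] 0.0851
```

Emit:
send_rows(
  moves=[
    [[0.5, 0, 35], [0, 0, 0], 85],
    [[0.5, 0, 65], [0, 0, 0], 85],
    [[0.5, 0, 90], [0, 0, 0], 85],
    [[0.5, 0, 95], [0, 0, 0], 85],
    [[0.5, 0, 95], [0, 0, 0], 85],
    [[0.5, 0, 95], [0, 0, 0], 18],
    [[0.5, 0, 95], [0, 0, 0], 18],
    [[0.5, 0, 95], [0, 0, 0], 18],
    [[0.5, 0, 95], [0, 0, 0], 18],
    [[0.5, 0, 95], [0, 0, 0], 18],
    [[0.5, 0, 95], [0, 0, 0], 18],
    [[0.5, 0, 95], [0, 0, 0], 18],
  ],
)

```text
clock: 7.02
eef_pos: [0.5462, -0.058, 0.1057]
tool_rot: [0.709, 0.705, 0.004, 0.0]
ft_force: [-0.6, -0.1, 5.7]
grip_width: 0.0207
```

```bash
python3 -c "
from h import *
to(.612,.202,.147,.15)"
```

```text
[260.5  64.7 -39.4] [ 0.007 -0.005 -0.155] tool axes in world
 [[ 0.005  1.     0.007]
 [ 1.    -0.005  0.006]
 [ 0.006  0.007 -1.   ]] [ 0.5462 -0.058   0.1057] 7.0167 [-0.64 -0.1   5.7 ] 0.0207
```

Emit:
send_rows(
  moves=[
    [[0, 0, -20], [0, 0, 0], 18],
    [[0, 0, -40], [0, 0, 0], 18],
    [[38, 9, -40], [0, 0, -0.02], 18],
    [[76, 18, -40], [0, 0, -0.04], 18],
    [[114, 27, -40], [0, 0, -0.07], 18],
    [[152, 37, -40], [0, 0, -0.1], 18],
    [[190, 47, -40], [0, 0, -0.12], 18],
    [[228, 56, -40], [0, 0, -0.155], 18],
    [[260.5, 64.5, -40], [0, 0, -0.155], 18],
    [[260.5, 64.5, -40], [0, 0, -0.155], 18],
    [[260.5, 64.5, -40], [0, 0, -0.155], 18],
  ],
)

```text
clock: 7.93
eef_pos: [0.6116, 0.204, 0.1469]
tool_rot: [0.651, 0.759, 0.004, 0.001]
ft_force: [0.6, 0.2, -0.5]
grip_width: 0.021
```

```bash
python3 -c "
from h import *
to(.612,.202,.147,.15)
s=shot('side')
crop(s,210,90,120,100,5,'pics/k.png')"
```

```text
[-2.   0.1 -0.1] [ 0.007 -0.004  0.003] tool axes in world
 [[-0.153  0.988  0.006]
 [ 0.988  0.153  0.005]
 [ 0.004  0.007 -1.   ]] [0.6116 0.204  0.1469] 7.9333 [ 0.61  0.16 -0.54] 0.021
```

View pics/k.png

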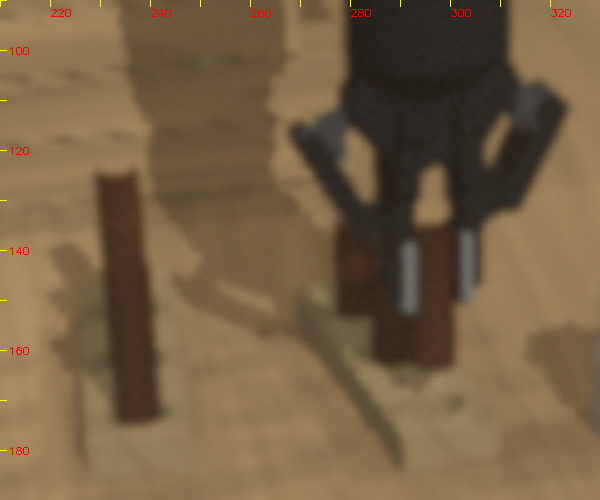

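```bash
python3 -c "
from h import *
print(ray('side',296.8,161.6,.0412), ray('side',296.5,170.5,.019))"
```

```text
[0.61511049 0.20656156 0.0412    ] [0.613278   0.20225237 0.019     ]
```

Emit:
send_rows(
  moves=[
    [[-3, -1, 8], [0, 0, 0], 18],
    [[-3, -1, 20], [0, 0, 0], 18],
    [[-3, -1, 30], [0, 0, 0], 18],
    [[-3, -1, 38], [0, 0, 0], 18],
    [[-3, -1, 40.5], [0, 0, 0], 18],
    [[-3, -1, 40.5], [0, 0, 0], 18],
    [[-3, -1, 40.5], [0, 0, 0], 18],
  ],
)

```text
clock: 8.57
eef_pos: [0.6166, 0.1995, 0.1181]
tool_rot: [0.653, 0.758, 0.012, 0.006]
ft_force: [-6.2, -1.3, 39.7]
grip_width: 0.0204
```

Emit:
send_rows(
  moves=[
    [[0, 0, -10], [0, 0, 0], 18],
    [[0, 0, -25], [0, 0, 0], 18],
    [[0, 0, -30], [0, 0, 0], 18],
    [[0, 0, -30], [0, 0, 0], 18],
  ],
)

```text
clock: 8.9
eef_pos: [0.6165, 0.1977, 0.1495]
tool_rot: [0.653, 0.757, 0.013, 0.006]
ft_force: [0.3, -0.1, -0.5]
grip_width: 0.0207
```

```bash
python3 -c "
from h import *
to(.612,.202,.147,.15)
s=shot('side');t=shot('top')
crop(s,250,100,90,100,6,'pics/l1.png');crop(t,120,150,100,100,4,'pics/l2.png')
a=cv2.imread('pics/l1.png')[:, :450];b=cv2.imread('pics/l2.png')[:,:340]
cv2.imwrite('pics/l.png',np.hstack([a,cv2.copyMakeBorder(b,0,200,0,0,0)]))"
```

```text
[ 4.9 -3.9  2.4] [ 0.028 -0.008 -0.003] tool axes in world
 [[-0.146  0.989  0.027]
 [ 0.989  0.146  0.012]
 [ 0.008  0.028 -1.   ]] [0.6165 0.1977 0.1495] 8.9 [ 0.27 -0.06 -0.49] 0.0207
```

View pics/l.png

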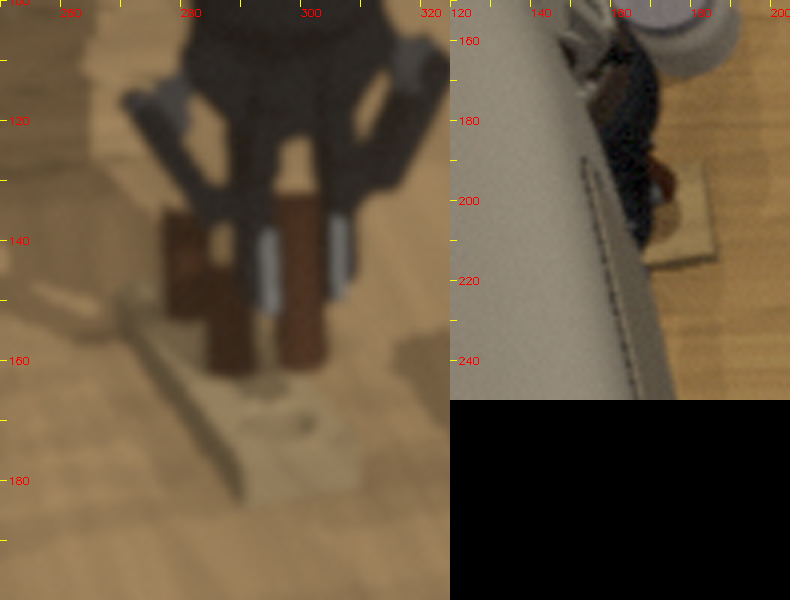

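```bash
python3 -c "
from h import *
for z in(.0412,.1112): print(proj('side',[.615,.2066,z]))
print('now',ray('side',300.3,159.6,.0488)); X=ray('side',300.3,159.6,.0488)
for d in(0,.07): print(proj('side',X+[0,0,d]))
# hypothesised hole outlines
for C in([.613,.202],[.612,.202],[.6095,.2015]):
  for d in([.015,0],[-.015,0],[0,.015],[0,-.015]): print(C,d,proj('side',[C[0]+d[0],C[1]+d[1],.02]).round(1),proj('top',[C[0]+d[0],C[1]+d[1],.02]).round(1))
"
python3 -c "
from h import *
s=cv2.imread('pics/side0.png');crop(s,270,140,60,50,10,'pics/m.png')"
```

```text
[296.75229004 161.59747626]
[296.5025742  135.44103073]
now [0.62262726 0.20084004 0.0488    ]
[300.3 159.6]
[300.15762209 133.21751305]
[0.613, 0.202] [0.015, 0] [302.4 169.5] [170.3 195.4]
[0.613, 0.202] [-0.015, 0] [290.4 170.9] [169.9 209.5]
[0.613, 0.202] [0, 0.015] [295.2 167.3] [162.8 202.5]
[0.613, 0.202] [0, -0.015] [297.7 173.2] [177.4 202.3]
[0.612, 0.202] [0.015, 0] [302.  169.6] [170.3 195.8]
[0.612, 0.202] [-0.015, 0] [290.  170.9] [169.9 210. ]
[0.612, 0.202] [0, 0.015] [294.8 167.3] [162.8 203. ]
[0.612, 0.202] [0, -0.015] [297.3 173.2] [177.3 202.8]
[0.6095, 0.2015] [0.015, 0] [301.  169.8] [170.5 197. ]
[0.6095, 0.2015] [-0.015, 0] [289.  171.1] [170.1 211.1]
[0.6095, 0.2015] [0, 0.015] [293.8 167.5] [163.  204.2]
[0.6095, 0.2015] [0, -0.015] [296.3 173.4] [177.6 203.9]
```

View pics/m.png

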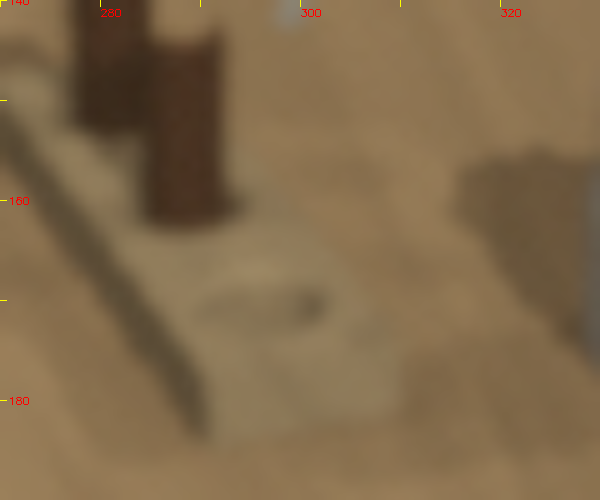

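```bash
python3 -c "
from h import *
to(.6095,.2010,.1495,.15)"
```

```text
[ 3.9 -5.2 -2.8] [ 0.024 -0.007 -0.003] tool axes in world
 [[-0.147  0.989  0.022]
 [ 0.989  0.147  0.01 ]
 [ 0.007  0.024 -1.   ]] [0.6153 0.1979 0.1468] 9.0 [-0.37 -0.29 -0.32] 0.0206
```

Emit:
send_rows(
  moves=[
    [[4, -5, -3], [0.024, -0.007, 0], 18],
    [[4, -5, -3], [0.024, -0.007, 0], 18],
    [[4, -5, -3], [0.024, -0.007, 0], 18],
    [[4, -5, -3], [0.024, -0.007, 0], 18],
  ],
)

```text
clock: 9.33
eef_pos: [0.6093, 0.2008, 0.1482]
tool_rot: [0.653, 0.757, -0.001, -0.0]
ft_force: [0.7, 0.7, -0.6]
grip_width: 0.0206
```

```bash
python3 -c "
from h import *
to(.6095,.2010,.1495,.15)"
```

```text
[ 0.1  0.2 -1.3] [-0.002  0.    -0.003] tool axes in world
 [[-0.147  0.989 -0.002]
 [ 0.989  0.147 -0.001]
 [-0.    -0.002 -1.   ]] [0.6093 0.2008 0.1482] 9.3333 [ 0.69  0.7  -0.57] 0.0206
```

Emit:
send_rows(
  moves=[
    [[0, 0, 10], [0, 0, 0], 18],
    [[0, 0, 20], [0, 0, 0], 18],
    [[0, 0, 26], [0, 0, 0], 18],
    [[0, 0, 30], [0, 0, 0], 18],
    [[0, 0, 34], [0, 0, 0], 18],
    [[0, 0, 34], [0, 0, 0], 18],
  ],
)

```text
clock: 9.83
eef_pos: [0.6093, 0.2011, 0.1178]
tool_rot: [0.653, 0.757, 0.0, -0.0]
ft_force: [-4.6, -0.9, 17.5]
grip_width: 0.0207
```

```bash
python3 -c "
from h import *
o=readout.get_obs();F=o['ft_force'];T=o['ft_torque'];print(F,T)
for rz in(-.1,):
  print('rx',(rz*F[0]-T[1])/F[2],'ry',(T[0]+rz*F[1])/F[2])"
```

```text
[-4.63710094 -0.9161471  17.50953318] [-0.38003617  1.44799785 -0.06766397]
rx -0.05621439167799345 ry -0.016472252878650458
```

```bash
python3 -c "
from h import *
s=shot('side');t=shot('top');cv2.imwrite('pics/n_s.png',s);cv2.imwrite('pics/n_t.png',t)
g=s[:,:,1].astype(int);g0=cv2.imread('pics/side0.png')[:,:,1].astype(int)
print('u',list(range(284,310)))
for v in (156,160,164,166): print(v,g[v,284:310])
for u in(294,296,298,300): print(u,'v158..180',g[158:180,u])
print('orig hole');
for v in range(164,178): print(v,g0[v,284:308])
g=t[:,:,1].astype(int)
print('top u158..186')
for v in range(186,218,2): print(v,g[v,158:186])
"
```

```text
u [284, 285, 286, 287, 288, 289, 290, 291, 292, 293, 294, 295, 296, 297, 298, 299, 300, 301, 302, 303, 304, 305, 306, 307, 308, 309]
156 [ 61  44  37  42  45  64  99 109  90  60  50  52  51  52  49  44  46  74
  99  95  74  76 100 115 120 122]
160 [ 60  45  40  41  45  63  94 108  89  62  52  52  53  51  50  46  50  76
 103 116 117 119 119 118 119 123]
164 [ 94  93  91  89  88  89  88  79  62  50  50  54  53  53  52  67 101 121
 123 120 120 119 119 119 117 114]
166 [103  99  99  96  94  93  88  73  55  49  50  52  51  53  52  64  94 116
 124 124 122 119 116 116 115 113]
294 v158..180 [ 50  49  52  52  51  51  50  50  50  51  50  50  50  53  62  87 112 124
 126 126 125 124]
296 v158..180 [ 52  52  53  53  52  53  53  52  51  52  53  55  54  56  63  88 112 122
 122 121 122 124]
298 v158..180 [ 49  50  50  48  52  52  52  53  52  53  54  51  54  56  68 101 123 126
 124 120 120 120]
300 v158..180 [ 49  48  50  59  82  98 101  99  94  91  87  79  72  76  95 116 128 129
 127 124 123 120]
orig hole
164 [122 121 118 116 115 117 119 121 124 126 127 126 125 123 124 123 123 122
 119 117 116 116
[... 2566 characters left out ...]
 83  80  70  30  13   8  28  26  16  15  20  36  58  68  58  29
  30  56  89 112 114 113 115 114 106  90]
208 [ 83  83  79  83  81  69  35  13  25  20  16  19  23  27  38  47  56  61
  84  98 112 113 118 122 120 122 112  98]
210 [ 85  81  82  85  84  81  67  32  29  15  10  13  24  21  59  91 102 110
 110 112 115 115 121 122 123 119 115 101]
212 [ 94  82  83  84  82  85  80  70  57  51  18  17  16  32  77 109 114 109
 111 110 110 112 117 117 117 116 115 103]
214 [ 96  87  87  83  81  82  82  82  65  36  26  18  18  43  84 105 107 102
  96  87  84  80  73  68  66  64  68  65]
216 [ 90  91  83  80  82  80  82  80  71  47  27  24  26  43  57  63  62  60
  65  63  64  73  72  77  86  99 102 100]
```

```bash
python3 -c "
from h import *
g=cv2.imread('pics/n_s.png')[:,:,1].astype(int)
for u in(293,294,295,296,297): print(u,'v128..156',g[128:156,u])
for z in(0,.012,.018): print(z,[proj('side',[.612+dx,.203+dy,z+.07]).round(1) for dx,dy in((0,0),(0,.011),(0,-.011))],proj('side',[.612,.203-.011,z]).round(1))
"
```

```text
293 v128..156 [ 41  41  38  39  39  37  40  48  60  72  79  84  90  98 103  91  64  45
  42  44  46  47  52  55  58  60  58  58]
294 v128..156 [ 40  40  39  39  39  42  46  62  87 103 109 111 114 117 117  99  65  47
  45  47  48  49  49  48  49  48  49  49]
295 v128..156 [ 41  41  39  41  40  41  49  75 104 119 123 122 124 124 119  99  63  46
  47  50  48  49  50  50  49  51  52  51]
296 v128..156 [ 41  39  41  39  43  42  52  83 110 120 123 124 124 124 120 100  66  46
  47  48  50  50  51  51  50  50  51  50]
297 v128..156 [ 39  41  43  42  41  42  51  77  96 106 113 118 119 121 117  97  67  47
  47  49  49  48  50  50  50  50  51  50]
0 [array([295.7, 151.8]), array([294.8, 149.8]), array([296.7, 153.9])] [296.9 179.3]
0.012 [array([295.7, 147.3]), array([294.8, 145.3]), array([296.6, 149.4])] [296.9 175.1]
0.018 [array([295.7, 145.1]), array([294.7, 143.1]), array([296.6, 147.1])] [296.8 172.9]
```

```bash
python3 -c "
from h import *
s=cv2.imread('pics/n_s.png');crop(s,265,105,65,80,7,'pics/o.png')"
```

View pics/o.png

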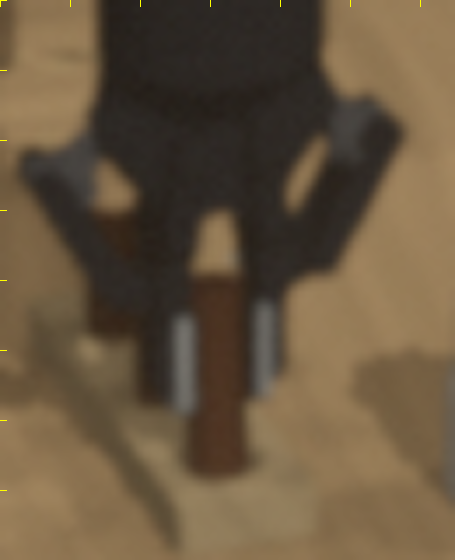

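Emit:
send_rows(
  moves=[
    [[1, 0, 1.5], [0, 0, 0], 18],
    [[2, 0, 1.5], [0, 0, 0], 18],
    [[3, 0, 2], [0, 0, 0], 18],
    [[4, 0, 2.5], [0, 0, 0], 18],
    [[4, 0, 3], [0, 0, 0], 18],
  ],
)

```text
clock: 10.35
eef_pos: [0.6095, 0.2051, 0.1153]
tool_rot: [0.653, 0.757, 0.001, 0.001]
ft_force: [0.6, 0.4, 0.0]
grip_width: 0.0205
```

Emit:
send_rows(
  moves=[
    [[0.5, 0, 3], [0, 0, 0], 18],
    [[0.5, 0, 6], [0, 0, 0], 18],
    [[0.5, 0, 8], [0, 0, 0], 18],
    [[0.5, 0, 9], [0, 0, 0], 18],
    [[0.5, 0, 9], [0, 0, 0], 18],
  ],
)

```text
clock: 10.77
eef_pos: [0.6089, 0.2055, 0.1051]
tool_rot: [0.653, 0.757, 0.0, 0.0]
ft_force: [0.8, -0.5, -0.7]
grip_width: 0.021
```

Emit:
send_rows(
  moves=[
    [[0.5, 0, 2], [0, 0, 0], 18],
    [[0.5, 0, 4], [0, 0, 0], 18],
    [[0.5, 0, 5.5], [0, 0, 0], 18],
    [[0.5, 0, 5.5], [0, 0, 0], 18],
  ],
)

```text
clock: 11.1
eef_pos: [0.6087, 0.206, 0.0997]
tool_rot: [0.653, 0.757, 0.0, 0.0]
ft_force: [-1.4, -1.4, 1.0]
grip_width: 0.0209
```

Emit:
send_rows(
  moves=[
    [[0, 0, 1.5], [0, 0, 0], 18],
    [[0, 0, 2], [0, 0, 0], 18],
    [[0, 0, 2], [0, 0, 0], 18],
  ],
)

```text
clock: 11.35
eef_pos: [0.6088, 0.206, 0.0994]
tool_rot: [0.653, 0.757, 0.001, 0.0]
ft_force: [-3.1, -0.8, 8.8]
grip_width: 0.0204
```

Emit:
send_rows(
  moves=[
    [[0, 0, 0], [0, 0, 0], 18],
    [[0, 0, 0], [0, 0, 0], 50],
    [[0, 0, 0], [0, 0, 0], 60],
    [[0, 0, 0], [0, 0, 0], 60],
    [[0, 0, 0], [0, 0, 0], 60],
    [[0, 0, -15], [0, 0, 0], 70],
    [[0, 0, -40], [0, 0, 0], 80],
    [[0, 0, -70], [0, 0, 0], 85],
    [[0, 0, -100], [0, 0, 0], 85],
    [[0, 0, -110], [0, 0, 0], 85],
  ],
)

```text
clock: 12.18
eef_pos: [0.6105, 0.2066, 0.2145]
tool_rot: [0.653, 0.757, 0.004, 0.002]
ft_force: [1.6, 0.8, 0.9]
grip_width: 0.0851
```

```bash
python3 -c "
from h import *
to(.674,-.045,.26,0)
s=shot('side');cv2.imwrite('pics/p.png',s)
g=s[:,:,1].astype(int)
print('short'); 
for v in (160,165,170): print(v,g[v,284:310])
for u in (294,296,298): print(u,'v140..185',g[140:185,u])
print('long')
for v in (140,155,165): print(v,g[v,222:255])
for u in (236,238): print(u,'v115..182',g[115:182,u])
"
```

```text
[-258.1   26.2  -45.8] [ 0.009 -0.002  0.147] tool axes in world
 [[-0.147  0.989  0.009]
 [ 0.989  0.147  0.003]
 [ 0.002  0.009 -1.   ]] [0.6105 0.2066 0.2145] 12.1833 [1.64 0.83 0.87] 0.0851
short
160 [ 60  46  43  41  41  42  41  41  43  45  49  51  51  52  52  66  99 117
 121 120 121 119 118 116 119 122]
165 [125 117 107  98  94  94  89  74  55  49  48  50  52  51  50  62  92 113
 122 122 118 118 116 115 113 112]
170 [ 92 106 117 121 121 109  90  73  57  49  51  52  52  53  51  56  70  85
 101 113 118 118 117 116 116 117]
294 v140..185 [125 124 124 123 122 122 122 122 122 118 102  76  57  52  52  49  47  49
  49  47  49  48  49  48  48  48  49  50  50  51  51  53  65  97 118 125
 125 125 124 124 124 125 124 121 117]
296 v140..185 [125 125 123 123 123 123 122 122 122 118  98  69  53  55  52  51  52  50
  51  50  51  51  53  53  52  52  52  53  52  51  52  52  67  98 119 122
 121 120 122 123 123 124 123 120 118]
298 v140..185 [136 135 130 123 122 122 121 122 121 119 107  83  62  54  52  52  50  51
  50  52  52  52  51  51  53  50  51  53  52  50  51  56  71 103 123 125
 122 120 11
[... 322 characters left out ...]
 105  96 102 106 101  95  94  90  74  56  48  49  50  50  49  49
  57  86 112 124 125 126 120 114 110 108 112 114 116 119 120]
236 v115..182 [131 124 115 116 118 120 123 121 107  83  65  58  56  54  52  54  53  52
  54  55  52  52  54  53  51  50  50  50  48  48  48  49  46  48  48  48
  48  49  49  49  49  48  49  49  49  49  50  51  49  50  50  49  48  48
  50  50  49  50  52  70 103 122 126 124 120 119 118]
238 v115..182 [112 109 108 111 115 115 120 122 118 111 103 101  98  92  84  81  75  67
  65  66  69  74  77  75  68  62  60  55  51  51  49  48  49  49  47  49
  48  49  48  49  50  48  48  47  48  48  49  50  49  49  49  49  51  49
  49  50  51  50  55  76 107 124 127 125 124 122 121]
```

Emit:
send_rows(
  moves=[
    [[-38, 4, -10], [0.003, 0, 0.05], 85],
    [[-76, 8, -25], [0.006, 0, 0.1], 85],
    [[-114, 12, -25], [0.009, -0.002, 0.147], 85],
    [[-152, 16, -25], [0.009, -0.002, 0.147], 85],
    [[-190, 20, -25], [0.009, -0.002, 0.147], 85],
    [[-228, 23, -25], [0.009, -0.002, 0.147], 85],
    [[-250, 25, -25], [0.009, -0.002, 0.147], 85],
    [[-258, 26, -25], [0.009, -0.002, 0.147], 85],
    [[-258, 26, -25], [0.009, -0.002, 0.147], 85],
    [[-258, 26, -25], [0.009, -0.002, 0.147], 85],
  ],
)

```text
clock: 13.07
eef_pos: [0.6739, -0.0444, 0.2383]
tool_rot: [0.707, 0.707, 0.0, -0.001]
ft_force: [0.5, 0.2, -0.9]
grip_width: 0.0847
```

```bash
python3 -c "
from h import *
to(.674,-.045,.138,0)"
```

```text
[ -0.7   0.2 100.3] [-0.001 -0.002  0.   ] tool axes in world
 [[-0.     1.    -0.001]
 [ 1.     0.     0.002]
 [ 0.002 -0.001 -1.   ]] [ 0.6739 -0.0444  0.2383] 13.0667 [ 0.53  0.16 -0.92] 0.0847
```

Emit:
send_rows(
  moves=[
    [[-1, 0, 35], [0, 0, 0], 85],
    [[-1, 0, 65], [0, 0, 0], 85],
    [[-1, 0, 90], [0, 0, 0], 85],
    [[-1, 0, 99], [0, 0, 0], 85],
    [[-1, 0, 99], [0, 0, 0], 85],
    [[-1, 0, 99], [0, 0, 0], 40],
    [[-1, 0, 99], [0, 0, 0], 20],
    [[-1, 0, 99], [0, 0, 0], 20],
    [[-1, 0, 99], [0, 0, 0], 20],
    [[-1, 0, 99], [0, 0, 0], 20],
    [[-1, 0, 99], [0, 0, 0], 20],
    [[-1, 0, 99], [0, 0, 0], 20],
  ],
)

```text
clock: 14.07
eef_pos: [0.6747, -0.0454, 0.1411]
tool_rot: [0.707, 0.707, 0.001, 0.0]
ft_force: [0.8, 0.9, 4.9]
grip_width: 0.0245
```

```bash
python3 -c "
from h import *
to(.519,-.249,.26,0)"
```

```text
[-203.4 -155.4 -119.6] [ 0.002 -0.002 -0.   ] tool axes in world
 [[ 0.     1.     0.002]
 [ 1.    -0.     0.002]
 [ 0.002  0.002 -1.   ]] [ 0.6747 -0.0454  0.1411] 14.0667 [0.79 0.91 4.86] 0.0245
```

Emit:
send_rows(
  moves=[
    [[0, 0, -20], [0, 0, 0], 20],
    [[0, 0, -50], [0, 0, 0], 20],
    [[0, 0, -80], [0, 0, 0], 20],
    [[-25, -19, -95], [0, 0, 0], 20],
    [[-50, -38, -95], [0, 0, 0], 20],
    [[-80, -61, -95], [0, 0, 0], 20],
    [[-110, -84, -95], [0, 0, 0], 20],
    [[-140, -107, -95], [0, 0, 0], 20],
    [[-165, -126, -95], [0, 0, 0], 20],
    [[-188, -144, -95], [0, 0, 0], 20],
    [[-203, -155, -95], [0, 0, 0], 20],
    [[-203, -155, -95], [0, 0, 0], 20],
  ],
)

```text
clock: 15.07
eef_pos: [0.5165, -0.2516, 0.235]
tool_rot: [0.709, 0.705, 0.0, -0.0]
ft_force: [-0.6, 0.7, -1.5]
grip_width: 0.0248
```

Emit:
send_rows(
  moves=[
    [[0, 0, 0], [0, 0, 0], 20],
    [[0, 0, 0], [0, 0, 0], 20],
  ],
)

```text
clock: 15.23
eef_pos: [0.516, -0.2518, 0.2346]
tool_rot: [0.709, 0.705, 0.0, -0.001]
ft_force: [0.7, 0.0, -1.7]
grip_width: 0.0247
```

```bash
python3 -c "
from h import *
to(.519,-.249,.194,0)
s=shot('side');t=shot('top')
crop(s,240,160,110,160,3,'pics/q1.png');crop(t,340,180,110,120,4,'pics/q2.png')
a=cv2.imread('pics/q1.png');b=cv2.imread('pics/q2.png')
cv2.imwrite('pics/q.png',np.hstack([a,b]))"
```

```text
[ 2.7  3.  40.6] [-0.001 -0.002 -0.006] tool axes in world
 [[ 0.006  1.    -0.001]
 [ 1.    -0.006  0.002]
 [ 0.002 -0.001 -1.   ]] [ 0.516  -0.2518  0.2346] 15.2333 [ 0.65  0.04 -1.74] 0.0247
```

View pics/q.png

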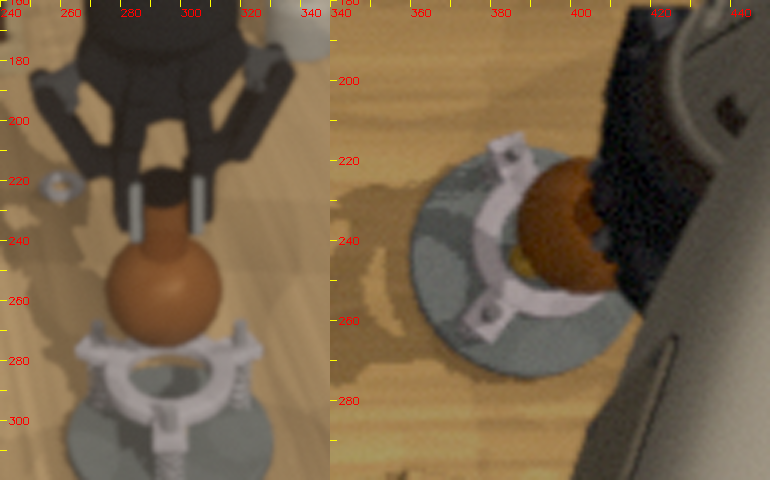

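```bash
python3 -c "
from h import *
print(ray('side',294.7,256.7,.1215),ray('side',297,284,.06),ray('top',404.3,236.2,.1215),ray('top',395,240.2,.06))"
```

```text
[ 0.51727949 -0.25206165  0.1215    ] [ 0.52114113 -0.24927691  0.06      ] [ 0.51591846 -0.25078889  0.1215    ] [ 0.51928903 -0.24753514  0.06      ]
```

Emit:
send_rows(
  moves=[
    [[3, 3.5, 8], [0, 0, -0.006], 20],
    [[3, 3.5, 16], [0, 0, -0.006], 20],
    [[3, 3.5, 24], [0, 0, -0.006], 20],
    [[3, 3.5, 31], [0, 0, -0.006], 20],
    [[3, 3.5, 36], [0, 0, -0.006], 20],
    [[3, 3.5, 38], [0, 0, -0.006], 20],
    [[3, 3.5, 38], [0, 0, -0.006], 20],
  ],
)

```text
clock: 15.92
eef_pos: [0.5199, -0.2477, 0.1956]
tool_rot: [0.707, 0.708, 0.0, -0.002]
ft_force: [-0.4, -0.2, -1.0]
grip_width: 0.0246
```

Emit:
send_rows(
  moves=[
    [[-0.5, 0, 1], [0, 0, 0], 20],
    [[-0.5, 0, 2], [0, 0, 0], 20],
    [[-0.5, 0, 3], [0, 0, 0], 20],
    [[-0.5, 0, 4], [0, 0, 0], 20],
    [[-0.5, 0, 5], [0, 0, 0], 20],
    [[-0.5, 0, 6], [0, 0, 0], 20],
    [[-0.5, 0, 6], [0, 0, 0], 20],
  ],
)

```text
clock: 16.5
eef_pos: [0.52, -0.2483, 0.19]
tool_rot: [0.707, 0.708, 0.0, -0.001]
ft_force: [-1.4, 1.2, 3.4]
grip_width: 0.0244
```

Emit:
send_rows(
  moves=[
    [[0, 0, 1.5], [0, 0, 0], 20],
    [[0, 0, 3], [0, 0, 0], 20],
    [[0, 0, 4.5], [0, 0, 0], 20],
    [[0, 0, 6], [0, 0, 0], 20],
    [[0, 0, 7.5], [0, 0, 0], 20],
    [[0, 0, 9], [0, 0, 0], 20],
    [[0, 0, 10], [0, 0, 0], 20],
    [[0, 0, 10], [0, 0, 0], 20],
    [[0, 0, 10], [0, 0, 0], 20],
  ],
)

```text
clock: 17.25
eef_pos: [0.52, -0.2482, 0.1807]
tool_rot: [0.707, 0.708, 0.0, -0.001]
ft_force: [-3.3, 2.7, 7.6]
grip_width: 0.0244
```

```bash
python3 -c "
from h import *
to(.52,-.2485,.179,0)"
```

```text
[-0.3  0.   1.7] [-0.001 -0.002  0.001] tool axes in world
 [[-0.001  1.    -0.001]
 [ 1.     0.001  0.002]
 [ 0.002 -0.001 -1.   ]] [ 0.52   -0.2482  0.1807] 17.25 [-3.31  2.65  7.61] 0.0244
```

Emit:
send_rows(
  moves=[
    [[0.3, -0.3, 1], [0, 0, 0], 20],
    [[0.6, -0.7, 2], [0, 0, 0], 20],
    [[1, -1, 3], [0, 0, 0], 20],
    [[1, -1, 3], [0, 0, 0], 20],
    [[1, -1, 3], [0, 0, 0], 20],
    [[1, -1, 3], [0, 0, 0], 20],
  ],
)

```text
clock: 17.75
eef_pos: [0.5195, -0.2477, 0.179]
tool_rot: [0.707, 0.708, 0.0, 0.0]
ft_force: [-2.5, 0.8, 8.9]
grip_width: 0.0245
```

```bash
python3 -c "
from h import *
to(.52,-.2485,.179,0)
s=shot('side');cv2.imwrite('pics/r.png',s)
a=cv2.imread('pics/side0.png')
# ring displacement: match ring front lug patch (static fore area) between initial and now
p=a[288:312,288:306]
T=a[278:306,284:310]
r=cv2.matchTemplate(s[270:330,270:330],T,cv2.TM_CCOEFF_NORMED);_,m,_,l=cv2.minMaxLoc(r);print('ring lug shift',l[0]+270-284,l[1]+270-278,m)
print(proj('side',[.52,-.285,.055])-proj('side',[.52,-.285,.040]))
# other movements
print('diff other bystanders', [ (n,float(np.abs(a[y:y+h,x:x+w].astype(int)-s[y:y+h,x:x+w]).mean().round(1))) for n,x,y,w,h in [('washer',250,213,22,18),('tape',372,245,50,36),('offcut',165,282,70,28),('block',165,172,42,36),('jar',327,143,28,38),('screwdr',362,182,36,55),('brush',378,295,84,72)]])
g=s[:,:,1].astype(int)
print(g[165,284:310],g[140:180,296]);print(g[155,222:255],g[115:182,236])
"
```

```text
[-0.8  0.5 -0. ] [ 0.001 -0.     0.001] tool axes in world
 [[-0.001  1.     0.001]
 [ 1.     0.001  0.   ]
 [ 0.     0.001 -1.   ]] [ 0.5195 -0.2477  0.179 ] 17.75 [-2.45  0.84  8.9 ] 0.0245
ring lug shift 0 7 0.748031497001648
[-0.03883481 -6.71485234]
diff other bystanders [('washer', 44.1), ('tape', 8.0), ('offcut', 8.4), ('block', 8.5), ('jar', 11.4), ('screwdr', 13.5), ('brush', 6.2)]
[61 59 61 61 61 62 62 63 62 62 64 64 63 64 65 67 65 65 65 64 64 66 66 65
 65 65] [145 144 145 145 145 148 159 168 162 151 147 141 120  83  65  64  67  67
  66  63  62  63  63  65  64  63  64  65  64  64  65  63  64  69  82 104
 117 124 122 116]
[ 95  94  92  91  93  96  97  98  92  72  50  42  41  44  43  42  41  47
  78 113 129 130 129 126 125 126 126 124 124 125 127 129 130] [138 132 122 123 125 127 129 127 114  89  71  63  62  60  59  58  56  57
  60  59  57  55  55  54  53  51  50  46  43  47  47  49  49  47  44  43
  42  43  41  40  43  41  41  42  44  43  42  39  40  42  40  42  41  43
  43  41  40  42  44  56  79  96  96  92  88  86  85]
```

Emit:
send_rows(
  moves=[
    [[0.3, -0.5, 1.2], [0, 0, 0], 20],
    [[0.3, -0.5, 1.2], [0, 0, 0], 20],
    [[0.3, -0.5, 1.2], [0, 0, 0], 20],
    [[0.3, -0.5, 1.2], [0, 0, 0], 20],
    [[0.3, -0.5, 1.2], [0, 0, 0], 20],
    [[0.3, -0.5, 1.2], [0, 0, 0], 20],
  ],
)

```text
clock: 18.3
eef_pos: [0.5194, -0.2477, 0.1788]
tool_rot: [0.707, 0.707, 0.001, 0.001]
ft_force: [-2.5, 0.9, 9.0]
grip_width: 0.0242
```

```bash
python3 -c "
from workcell import order,readout
o=readout.get_obs();print(o['eef_pos'],o['ft_force'],o['grip_width'],o['clock']);print(order.job_done())"
```

```text
[ 0.51936104 -0.24772332  0.17884417] [-2.53116998  0.90909332  8.95032582] 0.024242623090598443 18.3
the job is handed in; nothing more can be done
None
```

I put both loose dowels in their holes and let go. I then seated the flask in the sprung ring and handed the job in at 18.3 s, still gripping the flask and pressing it down. No verdict is reported.

- **Dowels:** The long dowel went straight in. The short one caught on the hole's edge: the wrist read about 40 N on the first try and 17 N on the second, and the dowel slid a little in the grip. A 4 mm sideways shift let it drop in. A picture after release showed the short dowel standing upright at bench level in its hole, and the long one looked settled in its hole too.
- **Flask:** Seating it matched the spring. The ring is about 15 mm down, from the tool height and a roughly 7-pixel shift in the side view. The wrist reads 9.0 N, so about 10.7 N on the holder with the flask's weight, and the grip is 24 mm wide on the neck. A small sideways force of about 2.7 N remains, so the flask may be 1 mm or so off centre.
- **Bystanders:** The tape roll, offcut, sanding block, jar, screwdriver and brush showed no clear change in the pictures. The washer was hidden by the gripper at the end, so its automatic check failed, but it was in its original place in the last picture I viewed.
- **Not checked:** The arm hid the short dowel in the final picture. I did not look at it again after placing the flask.

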